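Seat a kit carton in the packing jig with its spoked handwheel

TASK

Turn the jig's three-spoked handwheel clockwise (seen from above), pushing a spoke round with a fingertip, until the pusher has slid the carton fully home, flat against the end stop, without crushing it. Then push the wheel back round counter-clockwise until the pusher is wound fully back, leaving the carton at the stop. Keep the robot off the carton, its contents and the pusher, and leave the loose things around undisturbed.

Things in the scene. Friction and masses are not known exactly. Their poses are not given: they have to be found in the camera images.
- jig: Aluminium base plate on the table, 220 (x) x 530 (y) x 12 mm thick, fixed. Origin on its underside, 5 mm to +y of the plate's centre. Its +y axis is the pushing direction, towards the end stop. Two low steel guide rails, 30 mm high above the table, at jig x = +-81 mm from jig y -35 to 165 mm keep the carton straight. The handwheel's axis is at jig (0, -190 mm).
- end_stop: Dark steel bar across the jig, 150 mm wide (x), 16 mm thick, 40 mm high, standing on the plate at a place that varies along the jig; fixed. Origin: centre of the lower edge of the face that the carton meets; its y axis points away from the carton (same as the jig's +y).
- carton: Open-topped cardboard tray, 130 (x) x 160 (y, pushing direction) x 50 mm high, wall and floor 5 mm, about 0.15 kg, loose on the jig plate between the rails. Origin: centre of its underside, 12 mm above the table.
- carton_front (a point): Centre of the carton's outer face that meets the end stop: 80 mm to the carton's +y of its origin, 25 mm above its underside.
- module: Aluminium electronics case 75 x 55 x 28 mm, 0.12 kg, loose in the carton. Origin: centre of its underside.
- plug: White connector housing 45 x 28 x 22 mm, 0.04 kg, loose in the carton. Origin: centre of its underside.
- pad_face (a point): Centre of the pusher pad's front face, 37 mm above the table (black plate, 90 mm wide, top 58 mm above the table). Wound fully back it lies at jig y = -45 mm; when pushed on, it meets the carton's rear face (80 mm to -y of its origin). The pad is sprung: it gives way up to 20 mm against the pusher block, at 5 N rising to 12 N; beyond that it is rigid and can crush the carton.
- handwheel (a joint): Angle of the handwheel, rad: 0 = pusher fully back (hard stop), grows clockwise seen from above to 3.0 at most. Each rad moves the pusher 40 mm towards the end stop (1.5 to 2.4 rad bring the carton home, depending on the stop; the next 0.5 rad only compress the pad). The wheel stays where it is left, apart from the spring's give, and drags with about 0.12 N m, so roughly 2 to 10 N at a spoke.
- wheel_hub (a point): Centre of the handwheel, on its vertical axis at the height of the spokes, 110 mm above the table. The wheel has a 40 mm hub (top 12 mm above this point) and three level steel spokes 120 degrees apart, round bars 10 mm thick, no rim. Below the spokes it is free down to 70 mm above the table (grey gearbox 72 mm across); outside the gearbox no part below reaches above 58 mm.
- spoke_ball0 (a point): Centre of the 24 mm black ball at the end of one spoke, 85 mm from the wheel's axis, 110 mm above the table; the bare bar runs from 20 to 73 mm from the axis.
- spoke_ball1 (a point): The same on the second spoke.
- spoke_ball2 (a point): The same on the third spoke.
- relay: Bystander: black relay 32 x 32 x 38 mm standing on the jig plate beside the pusher. Origin: centre of its underside.
- spacer: Bystander: aluminium cylinder 28 mm across, 30 mm high, standing on the jig plate on the other side of the pusher. Origin: centre of its underside.
- tape: Bystander: roll of tape, 100 mm across, 48 mm high, on the table to the left.
- screwdriver: Bystander: screwdriver lying on the table to the right.
- jar: Bystander: jar 60 mm across, 80 mm high, on the table to the right.
- kitbox: Bystander: small cardboard box 90 x 60 x 35 mm on the table to the left.
- pusher: The pusher block and the sprung pad in front of it, with its toothed rack (26 mm wide, top 36 mm above the table) running back under the wheel. Origin: at table height, 55 mm behind the unsprung pad's face along jig -y; the dark block is 60 mm wide (x), 20 mm thick, top 50 mm above the table.

How it is judged:
On the way, in this order (a step that is already met when the one before it is completed fails the run):
1. the pusher has slid the carton home against the end stop (y of carton_front in the frame of end_stop between -0.005 and 0.005 m and angle between the y axis of carton and the y axis of end_stop, either way round below 0.06 rad and angle between carton's own z axis and vertical below 0.05 rad), for 0.2 s.
2. the pusher is wound fully back (value of joint handwheel below 0.2 rad), for 0.2 s.
At the end, for the whole second after the job is handed in: The carton rests flat on the jig with its front within 5 mm of the end stop and square to it within 0.06 rad, module and plug still lying in it; the handwheel is back within 0.2 rad (8 mm of pusher travel) of its fully-back stop, and all is at rest (all of step 1 and value of joint handwheel below 0.2 rad and velocity of joint handwheel between -0.05 and 0.05 rad/s and linear speed of carton below 0.01 m/s and x of module in the frame of carton between -0.06 and 0.06 m and y of module in the frame of carton between -0.075 and 0.075 m and z of each of module, plug in the frame of carton below 0.02 m and x of plug in the frame of carton between -0.06 and 0.06 m and y of plug in the frame of carton between -0.075 and 0.075 m); the robot touches nothing.
It fails at once if the robot touches the carton or its contents (contact force between any of the fingers, the arm and carton above 0.5 N or contact force between any of the fingers, the arm and module above 0.5 N or contact force between any of the fingers, the arm and plug above 0.5 N).
It fails at once if the robot touches the pusher (contact force between any of the fingers, the arm and pusher above 0.5 N).
It fails at once if the carton is crushed: pressed with more than 30 N between pusher and stop (contact force between carton and end_stop above 30 N).
It fails at once if the carton, module or plug is lifted (height (world z) of carton above 0.03 m or z of any of module, plug in the frame of carton above 0.03 m).
It fails at once if a bystander is moved more than 25 mm (distance of any of relay, spacer, tape, screwdriver, jar, kitbox from where it was at the start of the episode above 0.025 m).
It also fails if it takes over 70 s, if anything falls off the work surface, if the arm or the gripper's body presses on something with over 40 N, if the wrist force passes 120 N, or if a joint passes its speed limit or range.

ROBOT

A 6-joint arm with a two-finger parallel gripper is mounted at the origin on the work surface. World frame = base frame: x ahead of the robot, y to its left, z up, the work surface at z = 0. Lengths are in m, angles in rad, forces in N, time in s.
With the tool pointing down it reaches from about 0.375 to 0.975 m from the base axis. Payload 3.8 kg.
Tool frame: the origin (TCP) lies on the centre line of the jaws, within the pads' length; the fingertips stand 8 mm ahead of it and the grasp point (between the pads) lies 11 mm behind it; z points along the fingers, y is the direction in which the jaws open and shut (so a half turn about z gives the same grasp; the last joint's range is limited). The gripper opens to 85 mm and grips with 20 to 120 N. Pads are 22 mm wide; open, the fingers measure 114 mm over their backs; the gripper's body (76 mm by 85 mm) begins 54 mm behind the grasp point. The pads swing forward as they close: fully open they stand 13 mm farther back than shut.
Start: joints at [-1.319, 0.264, 1.604, -0, 1.274, -0.037], TCP at [0.192, -0.647, 0.215] pointing down, gripper open.
Joint ranges: [-2.63, 2.63], [-0.94, 2.18], [0.31, 2.57], [-1.31, 4.45], [0, 2.66], [-2.55, 2.55]. Speed limits (rad/s): [2.57, 2.57, 3.14, 3.14, 3.14, 3.14].

INTERFACE

Orientations are given as a rotation vector (axis times angle).
In Python, from workcell import bot gives the robot as it stands.
- The arm moves only by the tool arm_command, never from a script. Its arguments are lists of equal length, an entry for each row: "slide": the shift along the tool's x, y, z in m, a list of three; "angular": the turn, a rotation vector about the tool's x, y, z in degrees, a list of three; "hand": the finger opening in m, from 0 to 0.0854. A call has exactly 8 rows; each row shifts and turns the pose as measured when the row begins, along the tool's axes as they then stand; what a row does not reach is not made up. A row lasts 1/10 s, in which the tool goes at most 50 mm and 8.59 degrees, less where a joint would pass 70% of its speed; a pose out of reach is approached as far as the arm can. A call is refused whole if a number of a shift passes 0.05 or a number of a turn 8.59, either way. A call with a gripper value outside its range is refused whole. The fingers move at their own pace and stop on an object; "squeeze" is the grip in N (left out, the last holds). Time passes only in rows, so rows that do not move let the fingers close, or fill a call up. It gives the time, the measured TCP pose, the force and the opening at its end, in the units of the state.
- bot.read_state(): the state, without advancing time (a new reading comes with each control period).
- bot.read_camera(name): name is "side" or "top"; returns the picture (420x560x3 uint8, red, green, blue); there is no depth.
- bot.get_calibration(name): a dict with "fx", "fy", "cx", "cy" (pixels), "R" (3x3) and "t" (3): a world point X has camera coordinates R X + t. Camera axes: x right, y down, z forward; pixel columns grow to the right and rows downward; lengths in m; the calibration is good to about 2 mm. A picture is of the moment at which its call begins. get_calibration takes no time and is no camera call.
- bot.finish_job(): hands the job in, once; it reports no verdict.
The state is a dict: "time": time; "q": joint angles; "joint_vel": joint speeds; "joint_torque": joint torques, N m; "tool_pos": TCP position; "tcp_rot": TCP orientation; "wrist_force": force on the tool from outside, world axes, zero at the start; "torque": the same for the moment, N m; "width": opening from 0.0 (shut) to 1.0 (fully open).
Only numpy, scipy, OpenCV 4.12 (cv2) and the standard library are available. Lean on these libraries where they do the work, as an engineer would, in place of code of your own. Each camera call takes 0.05 s, during which the arm holds its last target.

## Working session

There is one attempt and no reset: what is moved stays moved. The work goes in short steps, Python scripts to look and compute and a tool call to move; the robot and the scene stay as the last step left them, time stands still between calls to the robot, and variables do not carry over. Pictures are saved under pics/ and viewed, and the job is handed in when it is done.

Besides the shell and the picture viewer there is one more tool, called after ">>>" as a command line: name --argument value ..., lists and objects as JSON in quotes. arm_command: Moves the arm, as the interface text tells. Its arguments: {"type":"object","properties":{"slide":{"type":"array","items":{"type":"array","items":{"type":"number"}}},"angular":{"type":"array","items":{"type":"array","items":{"type":"number"}}},"hand":{"type":"array","items":{"type":"number"}},"squeeze":{"type":"number"}},"required":["slide","angular","hand"]}

```bash
ls; mkdir -p pics; python3 - <<'E'
from workcell import bot
import cv2
print(bot.read_state())
for n in ("top","side"):
    im=bot.read_camera(n); cv2.imwrite(f"pics/{n}0.png",im[:,:,::-1]); print(n,bot.get_calibration(n))
E
```

```text
pics
{'time': 0.0, 'q': array([-1.31889590e+00,  2.64809064e-01,  1.60536618e+00,  1.30507305e-05,
        1.27371931e+00, -3.68864227e-02]), 'joint_vel': array([ 9.59763888e-04, -6.93675219e-05,  2.25599522e-05,  9.06331347e-04,
       -2.74414778e-03, -8.37501569e-04]), 'joint_torque': array([ 2.11551334e-03, -5.15107942e+01, -3.67308319e+01,  3.65666392e-05,
        1.28682304e-02, -9.57285323e-06]), 'tool_pos': array([ 0.192052  , -0.64629776,  0.21412863]), 'tcp_rot': array([-3.10663399e+00, -4.51715193e-01,  3.68226331e-04]), 'wrist_force': array([-0.23514621, -0.26987312, -0.63564547]), 'torque': array([ 0.00841183, -0.079272  ,  0.02780459]), 'width': 0.9985955729788096}
top {'fx': 387.5538137153244, 'fy': 387.5538137153244, 'cx': 280.86799499622276, 'cy': 209.2874719013916, 'R': array([[ 0.01158458, -0.99977201,  0.01793646],
       [-0.98009078, -0.01490857, -0.1979894 ],
       [ 0.19821167, -0.01528573, -0.98004004]]), 't': array([-0.00855844,  0.56546254,  1.30278489])}
side {'fx': 519.0207587504101, 'fy': 519.0207587504101, 'cx': 276.5770705467332, 'cy': 208.00898573546823, 'R': array([[-0.88054633, -0.47394619,  0.00362744],
       [-0.29055765,  0.53374987, -0.79415825],
       [ 0.37445214, -0.70034712, -0.60770018]]), 't': array([0.47531466, 0.21438315, 1.50253474])}
```

View pics/top0.png

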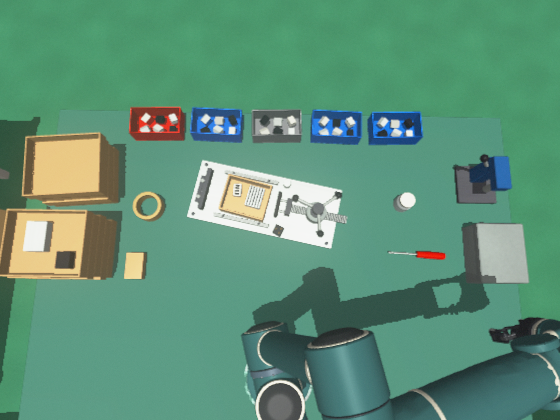

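View pics/side0.png

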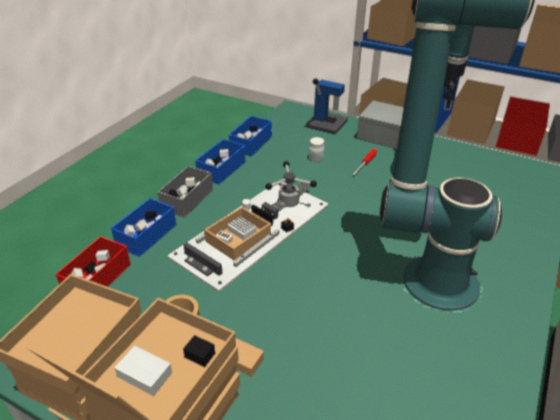

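```bash
python3 - <<'E'
import cv2
a=cv2.imread("pics/top0.png")[150:260,180:360]
cv2.imwrite("pics/ztop.png",cv2.resize(a,None,fx=4.4,fy=4.4,interpolation=cv2.INTER_CUBIC))
a=cv2.imread("pics/side0.png")[150:290,165:335]
cv2.imwrite("pics/zside.png",cv2.resize(a,None,fx=4.2,fy=4.2,interpolation=cv2.INTER_CUBIC))
E
```

```text
(no output)
```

View pics/ztop.png

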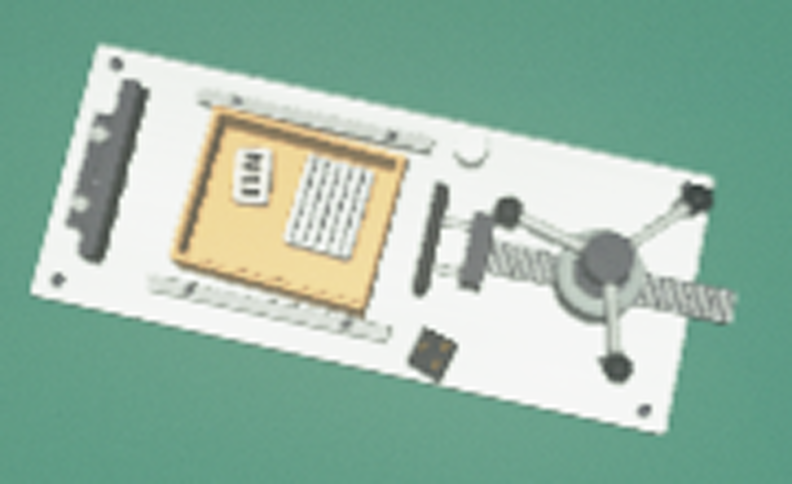

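View pics/zside.png

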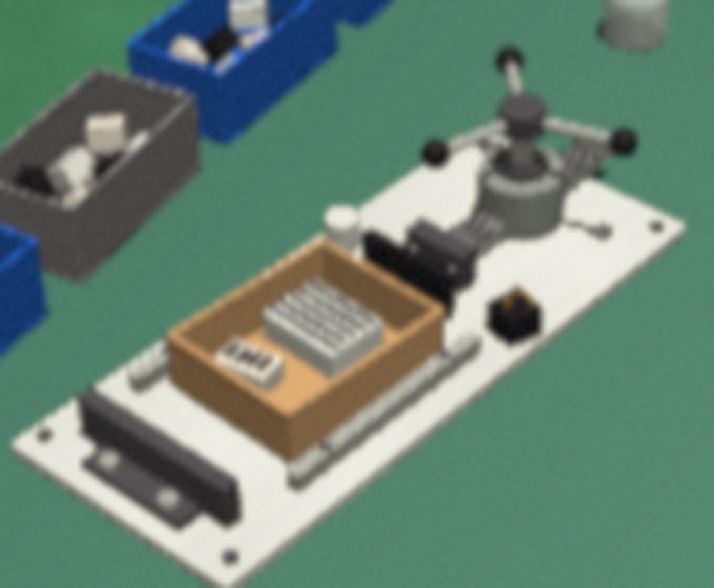

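```bash
cat > h.py <<'E'
import numpy as np, cv2
from workcell import bot
from scipy.spatial.transform import Rotation as Ro
C={n:bot.get_calibration(n) for n in("top","side")}
def ray(n,uv,z):
    c=C[n];R=np.array(c['R']);t=np.array(c['t'])
    d=R.T@np.array([(uv[0]-c['cx'])/c['fx'],(uv[1]-c['cy'])/c['fy'],1]);o=-R.T@t
    return o+d*(z-o[2])/d[2]
def proj(n,X):
    c=C[n];p=np.array(c['R'])@np.asarray(X)+c['t'];return np.array([c['fx']*p[0]/p[2]+c['cx'],c['fy']*p[1]/p[2]+c['cy']])
zt=lambda u,v:(u/4.4+180,v/4.4+150)
zs=lambda u,v:(u/4.2+165,v/4.2+150)
E
python3 - <<'E'
from h import *
np.set_printoptions(precision=4,suppress=True)
cor=[ray("top",zt(*p),.012)[:2] for p in[(100,43),(713,180),(665,433),(32,293)]]
for c in cor: print(c)
c=np.mean(cor,0); yd=(cor[0]+cor[3]-cor[1]-cor[2]);yd/=np.linalg.norm(yd);xd=np.array([yd[1],-yd[0]])
print("ctr",c,"y",yd,"x",xd,"len",np.linalg.norm(cor[0]-cor[1]),np.linalg.norm(cor[0]-cor[3]))
org=c+.005*yd; print("hub jig",org-.19*yd)
for n,z,P in(("top",zt,[(508,212),(697,198),(617,367)]),("side",zs,[(509,60),(435,152),(623,142)])):
    B=[ray(n,z(*p),.11)[:2] for p in P]; h=np.mean(B,0)
    print(n,"hub",h,[(b,np.linalg.norm(b-h).round(4),np.degrees(np.arctan2(*(b-h)[::-1])).round(1)) for b in B])
f=lambda n,p,z:(lambda d:np.array([d@xd,d@yd]))(ray(n,p,z)[:2]-org)
print("stop",f("top",zt(145,95),.052),f("top",zt(103,262),.052))
print("carton rim front",f("top",zt(218,106),.062),f("top",zt(173,262),.062),"rear",f("top",zt(408,155),.062),f("top",zt(365,312),.062))
E
```

```text
[0.7574 0.2902]
[ 0.6468 -0.2255]
[ 0.4352 -0.1823]
[0.5426 0.3345]
ctr [0.5955 0.0542] y [0.2067 0.9784] x [ 0.9784 -0.2067] len 0.5273826698607289 0.2192905628433594
hub jig [ 0.5573 -0.1268]
top hub [ 0.5586 -0.1256] [(array([ 0.5939, -0.0492]), np.float64(0.0842), np.float64(65.2)), (array([ 0.6073, -0.1953]), np.float64(0.085), np.float64(-55.1)), (array([ 0.4747, -0.1322]), np.float64(0.0842), np.float64(-175.5))]
side hub [ 0.558  -0.1228] [(array([ 0.6057, -0.1919]), np.float64(0.084), np.float64(-55.3)), (array([ 0.5953, -0.0472]), np.float64(0.0843), np.float64(63.7)), (array([ 0.4729, -0.1294]), np.float64(0.0853), np.float64(-175.6))]
stop [0.0635 0.2019] [-0.0781  0.1996]
carton rim front [0.065  0.1401] [-0.0674  0.1435] rear [ 0.0593 -0.0184] [-0.0729 -0.0137]
```

>>> arm_command --slide '[[0,0,0],[0,0,0],[0.028,-0.039,0],[0.028,-0.039,0],[0.028,-0.039,0],[0.028,-0.039,0],[0.028,-0.039,0],[0.028,-0.039,0]]' --angular '[[0,0,8.3],[0,0,8.3],[0,0,0],[0,0,0],[0,0,0],[0,0,0],[0,0,0],[0,0,0]]' --hand '[0,0,0,0,0,0,0,0]' --squeeze 40

```text
time: 0.9
tool_pos: [0.3632, -0.4099, 0.2084]
tcp_rot: [-3.133, 0.039, 0.007]
wrist_force: [-0.0, 0.1, 0.6]
width: 0.001
```

```bash
cat >> h.py <<'E'
HUB=np.array([.558,-.125])
def st(tgt=None):
    s=bot.read_state();p=s['tool_pos'];R=Ro.from_rotvec(s['tcp_rot']).as_matrix()
    d=p[:2]-HUB
    print("t",round(s['time'],2),"p",p.round(4),"r",np.hypot(*d).round(4),"ang",(np.degrees(np.arctan2(d[1],d[0]))%360).round(1),"F",np.round(s['wrist_force'],1),"w",round(s['width'],2))
    print("xaxis",R[:,0].round(3),"z",R[:,2].round(3),"q",s['q'].round(2))
    if tgt is not None: print("tool delta",(R.T@(np.array(tgt)-p)).round(4))
E
python3 -c "
from h import *
st([.538,-.168,.2])"
```

```text
t 0.9 p [ 0.3632 -0.4099  0.2084] r 0.3452 ang 235.6 F [-0.   0.1  0.6] w 0.0
xaxis [ 1.    -0.025 -0.005] z [-0.005  0.008 -1.   ] q [-0.89  0.03  1.88  0.    1.24  0.7 ]
tool delta [ 0.1689 -0.2461  0.0096]
```

>>> arm_command --slide '[[0.028,-0.041,0],[0.028,-0.041,0],[0.028,-0.041,0],[0.028,-0.041,0],[0.028,-0.041,0],[0.028,-0.041,0],[0,0,0],[0,0,0]]' --angular '[[0,0,-1.5],[0,0,0],[0,0,0],[0,0,0],[0,0,0],[0,0,0],[0,0,0],[0,0,0]]' --hand '[0,0,0,0,0,0,0,0]'

```text
time: 1.7
tool_pos: [0.532, -0.1543, 0.2067]
tcp_rot: [-3.13, -0.016, 0.011]
wrist_force: [0.1, -0.5, -0.1]
width: 0.0
```

```bash
python3 -c "
from h import *
st([.538,-.168,.095])"
```

```text
t 1.7 p [ 0.532  -0.1543  0.2067] r 0.0392 ang 228.4 F [ 0.1 -0.5 -0.1] w 0.0
xaxis [ 1.     0.011 -0.007] z [-0.007  0.012 -1.   ] q [-0.33  0.05  1.87  0.01  1.24  1.22]
tool delta [0.0067 0.0151 0.1115]
```

>>> arm_command --slide '[[0.006,0.015,0.0],[0,0,0.03],[0,0,0.03],[0,0,0.02],[0,0,0],[0,0,0],[0,0,0],[0,0,0]]' --angular '[[0,0,0.6],[0,0,0],[0,0,0],[0,0,0],[0,0,0],[0,0,0],[0,0,0],[0,0,0]]' --hand '[0,0,0,0,0,0,0,0]'

```text
time: 2.5
tool_pos: [0.5369, -0.1829, 0.1269]
tcp_rot: [-3.135, 0.022, 0.005]
wrist_force: [-0.2, -0.5, 0.4]
width: 0.0
```

```bash
cat >> h.py <<'E'
def pics(k):
    for n,(a,b,c,d) in (("top",(150,260,180,360)),("side",(130,290,165,335))):
        im=bot.read_camera(n)[:,:,::-1][a:b,c:d]; cv2.imwrite(f"pics/{n}{k}.png",cv2.resize(im,None,fx=3.6,fy=3.6,interpolation=cv2.INTER_CUBIC))
E
python3 -c "
from h import *
st([.538,-.168,.095]);pics(1)"
```

```text
t 2.5 p [ 0.5369 -0.1829  0.1269] r 0.0616 ang 250.0 F [-0.2 -0.5  0.4] w 0.0
xaxis [ 1.    -0.014 -0.003] z [-0.003  0.006 -1.   ] q [-0.38  0.14  1.93  0.01  1.08  1.21]
tool delta [ 0.001  -0.0147  0.032 ]
```

View pics/side1.png

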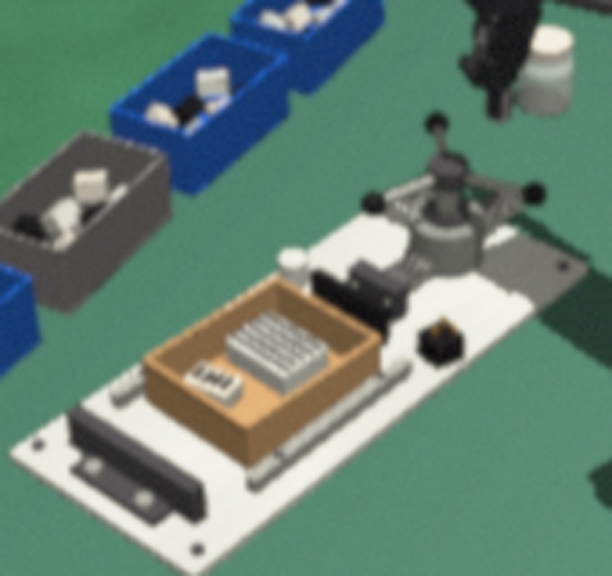

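View pics/top1.png

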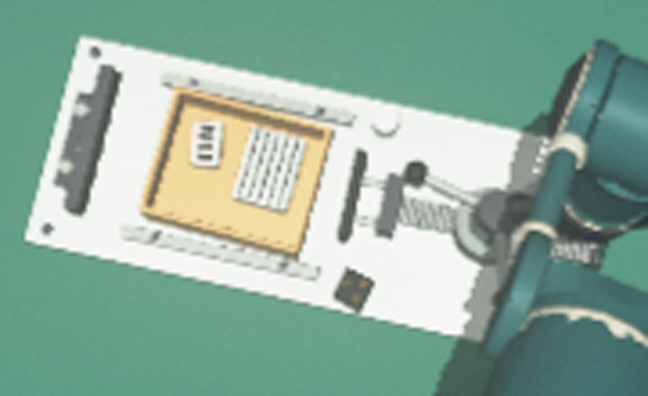

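```bash
python3 -c "
from h import *
s=bot.read_state();R=Ro.from_rotvec(s['tcp_rot']).as_matrix()
for k in(-.011,0,.008): 
  p=s['tool_pos']+R[:,2]*k; print(k,p, (proj('side',p)-[165,130])*3.6)
st()"
```

```text
-0.011 [ 0.53715433 -0.18262682  0.13807523] [497.2374842  121.72325328]
0 [ 0.53712625 -0.18256127  0.12707546] [496.82718901 131.67447951]
0.008 [ 0.53710582 -0.18251359  0.11907563] [496.53073452 138.86463378]
t 2.6 p [ 0.5371 -0.1826  0.1271] r 0.0612 ang 250.1 F [ 0.2  0.6 -0.6] w 0.0
xaxis [ 1.    -0.014 -0.003] z [-0.003  0.006 -1.   ] q [-0.37  0.14  1.93  0.01  1.08  1.21]
```

>>> arm_command --slide '[[0,-0.015,0],[0,0,0],[0,0,0],[0,0,0],[0,0,0],[0,0,0],[0,0,0],[0,0,0]]' --angular '[[0,0,0],[0,0,0],[0,0,0],[0,0,0],[0,0,0],[0,0,0],[0,0,0],[0,0,0]]' --hand '[0,0,0,0,0,0,0,0]'

```text
time: 3.4
tool_pos: [0.5387, -0.1654, 0.1293]
tcp_rot: [-3.137, 0.018, -0.001]
wrist_force: [-0.0, 0.3, 0.7]
width: -0.001
```

```bash
python3 -c "
from h import *
st([.538,-.168,.095])"
```

```text
t 3.4 p [ 0.5387 -0.1654  0.1293] r 0.0448 ang 244.5 F [-0.   0.3  0.7] w -0.0
xaxis [ 1.    -0.012  0.001] z [ 0.001  0.005 -1.   ] q [-0.35  0.13  1.93  0.01  1.08  1.23]
tool delta [-0.0007  0.0028  0.0343]
```

```bash
python3 -c "
from h import *
im=bot.read_camera('side')[:,:,::-1][110:220,250:350].copy();im=cv2.resize(im,None,fx=5.4,fy=5.4,interpolation=cv2.INTER_CUBIC)
s=bot.read_state();R=Ro.from_rotvec(s['tcp_rot']).as_matrix()
for k in(-.011,0,.008): 
  p=s['tool_pos']+R[:,2]*k; q=(proj('side',p)-[250,110])*5.4; cv2.circle(im,tuple(int(v) for v in q),2,(0,0,255),-1)
cv2.imwrite('pics/z2.png',im)"
```

```text
(no output)
```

View pics/z2.png

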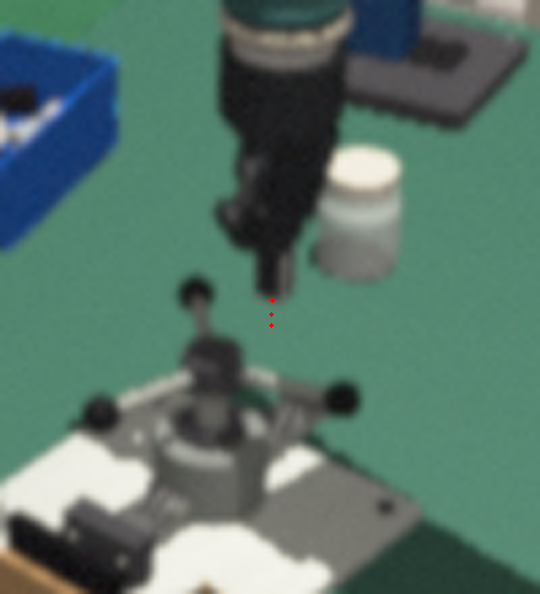

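>>> arm_command --slide '[[0,0,0.02],[0,0,0.014],[0,0,0],[0,0,0],[0,0,0],[0,0,0],[0,0,0],[0,0,0]]' --angular '[[0,0,0],[0,0,0],[0,0,0],[0,0,0],[0,0,0],[0,0,0],[0,0,0],[0,0,0]]' --hand '[0,0,0,0,0,0,0,0]'

```text
time: 4.25
tool_pos: [0.5404, -0.1663, 0.0965]
tcp_rot: [-3.138, 0.019, -0.006]
wrist_force: [0.2, 0.5, 0.4]
width: 0.0
```

```bash
cat >>h.py <<'E'
def zoom(name,cam='side',o=(250,110),w=(100,110),f=5.4,extra=()):
    im=bot.read_camera(cam)[:,:,::-1][o[1]:o[1]+w[1],o[0]:o[0]+w[0]].copy();im=cv2.resize(im,None,fx=f,fy=f,interpolation=cv2.INTER_CUBIC)
    s=bot.read_state();R=Ro.from_rotvec(s['tcp_rot']).as_matrix()
    for p in [s['tool_pos']+R[:,2]*k for k in(-.011,0,.008)]+list(extra):
        q=(proj(cam,p)-o)*f; cv2.circle(im,tuple(int(v) for v in q),2,(0,0,255),-1)
    cv2.imwrite(f'pics/{name}.png',im)
E
python3 -c "
from h import *
st([.538,-.168,.095])
zoom('z3',extra=[(.558,-.125,.122),(.558,-.125,.11)])"
```

```text
t 4.25 p [ 0.5404 -0.1663  0.0965] r 0.0449 ang 246.9 F [0.2 0.5 0.4] w 0.0
xaxis [ 1.    -0.012  0.004] z [ 0.004  0.004 -1.   ] q [-0.35  0.16  1.96  0.01  1.02  1.23]
tool delta [-0.0024  0.0017  0.0015]
```

View pics/z3.png

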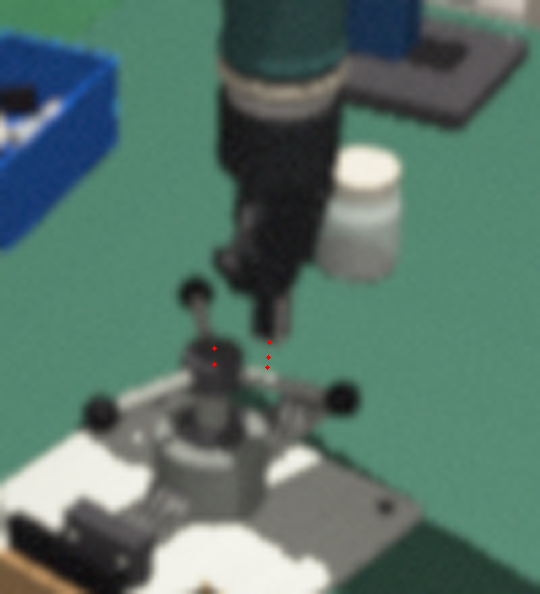

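>>> arm_command --slide '[[-0.002,0.004,0.012],[0,0,0],[0,0,0],[0,0,0],[0,0,0],[0,0,0],[0,0,0],[0,0,0]]' --angular '[[0,0,0],[0,0,0],[0,0,0],[0,0,0],[0,0,0],[0,0,0],[0,0,0],[0,0,0]]' --hand '[0,0,0,0,0,0,0,0]'

```text
time: 5.1
tool_pos: [0.5383, -0.1707, 0.0836]
tcp_rot: [-3.138, 0.019, -0.007]
wrist_force: [0.6, 0.3, -0.1]
width: -0.0
```

```bash
python3 -c "
from h import *
st()
zoom('z4')"
```

```text
t 5.1 p [ 0.5383 -0.1707  0.0836] r 0.0497 ang 246.7 F [ 0.6  0.3 -0.1] w -0.0
xaxis [ 1.    -0.012  0.004] z [ 0.004  0.004 -1.   ] q [-0.35  0.17  1.97  0.01  0.99  1.23]
```

View pics/z4.png

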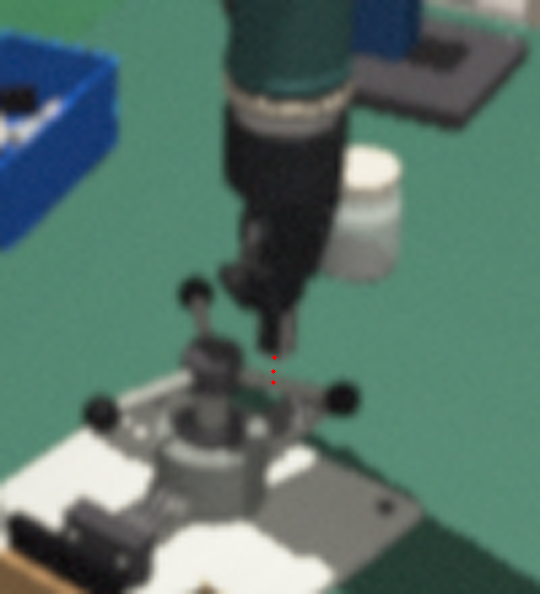

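```bash
cat >>h.py <<'E'
def arc(a1,n,r=.05,z=.084,a0=None):
    st(); s=bot.read_state();p=s['tool_pos'];R=Ro.from_rotvec(s['tcp_rot']).as_matrix()
    d=p[:2]-HUB; A=np.degrees(np.arctan2(d[1],d[0]))%360 if a0 is None else a0
    print('arc from',round(A,1))
    out=[]
    for a in np.linspace(A,a1,n+1)[1:]:
        a=np.radians(a);q=np.array([*(HUB+r*np.array([np.cos(a),np.sin(a)])),z]); out.append((R.T@(q-p)).round(4).tolist()); p=q
    print(out)
E
python3 -c "
from h import *
arc(195,8)"
```

```text
t 5.15 p [ 0.5384 -0.1707  0.0836] r 0.0497 ang 246.8 F [ 0.1  0.  -0.6] w 0.0
xaxis [ 1.    -0.012  0.004] z [ 0.004  0.004 -1.   ] q [-0.35  0.17  1.97  0.01  0.99  1.23]
arc from 246.8
[[-0.0052, -0.0022, -0.0004], [-0.0048, -0.003, -0.0], [-0.0044, -0.0035, -0.0], [-0.004, -0.004, -0.0], [-0.0035, -0.0044, 0.0], [-0.003, -0.0048, 0.0], [-0.0024, -0.0051, 0.0], [-0.0018, -0.0053, 0.0]]
```

>>> arm_command --slide '[[-0.005,-0.002,0],[-0.005,-0.003,0],[-0.0045,-0.0035,0],[-0.004,-0.004,0],[-0.0035,-0.0045,0],[-0.003,-0.005,0],[-0.0025,-0.005,0],[-0.002,-0.0055,0]]' --angular '[[0,0,0],[0,0,0],[0,0,0],[0,0,0],[0,0,0],[0,0,0],[0,0,0],[0,0,0]]' --hand '[0,0,0,0,0,0,0,0]'

```text
time: 5.95
tool_pos: [0.508, -0.1369, 0.0845]
tcp_rot: [-3.141, 0.019, -0.013]
wrist_force: [1.6, -4.3, -0.6]
width: 0.001
```

```bash
python3 -c "
from h import *
arc(140,8); zoom('z5')"
```

```text
t 5.95 p [ 0.508  -0.1369  0.0845] r 0.0513 ang 193.4 F [ 1.6 -4.3 -0.6] w 0.0
xaxis [ 1.    -0.012  0.008] z [ 0.008  0.    -1.   ] q [-0.31  0.1   2.05  0.    0.98  1.27]
arc from 193.4
[[0.0002, -0.006, 0.0005], [-0.0004, -0.0058, -0.0], [0.0003, -0.0058, 0.0], [0.0009, -0.0057, 0.0], [0.0016, -0.0056, 0.0], [0.0022, -0.0054, 0.0], [0.0028, -0.0051, 0.0], [0.0034, -0.0047, 0.0]]
```

View pics/z5.png

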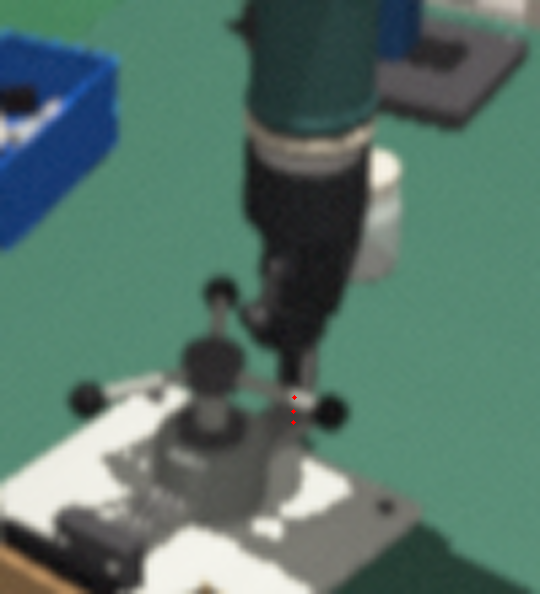

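>>> arm_command --slide '[[0,-0.006,0],[0,-0.006,0],[0.0005,-0.006,0],[0.001,-0.006,0],[0.0015,-0.0055,0],[0.002,-0.0055,0],[0.003,-0.005,0],[0.0035,-0.005,0]]' --angular '[[0,0,0],[0,0,0],[0,0,0],[0,0,0],[0,0,0],[0,0,0],[0,0,0],[0,0,0]]' --hand '[0,0,0,0,0,0,0,0]'

```text
time: 6.8
tool_pos: [0.5173, -0.0897, 0.0841]
tcp_rot: [3.139, -0.017, 0.001]
wrist_force: [-2.4, -4.2, 1.2]
width: 0.001
```

```bash
python3 -c "
from h import *
arc(105,8); pics(6)"
```

```text
t 6.8 p [ 0.5173 -0.0897  0.0841] r 0.0538 ang 139.0 F [-2.4 -4.2  1.2] w 0.0
xaxis [ 1.    -0.011  0.001] z [ 0.001 -0.003 -1.   ] q [-0.22  0.1   2.05 -0.    0.98  1.37]
arc from 139.0
[[0.0054, -0.0003, 0.0001], [0.0027, -0.0025, -0.0], [0.0029, -0.0023, -0.0], [0.003, -0.0021, -0.0], [0.0032, -0.0019, -0.0], [0.0033, -0.0016, -0.0], [0.0034, -0.0014, -0.0], [0.0035, -0.0011, 0.0]]
```

View pics/side6.png

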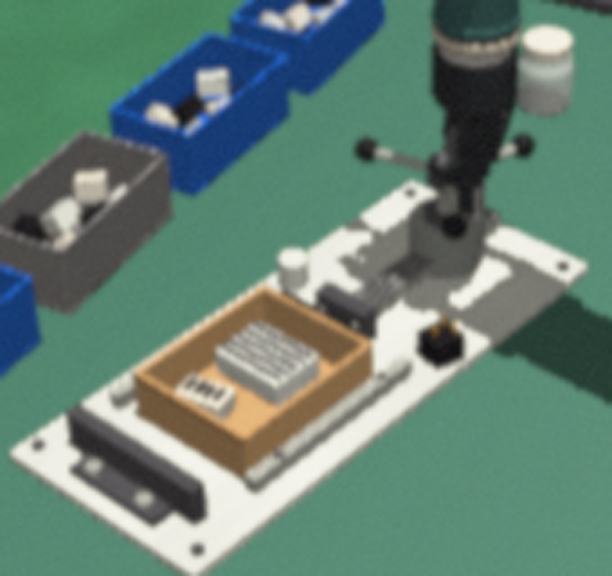

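View pics/top6.png

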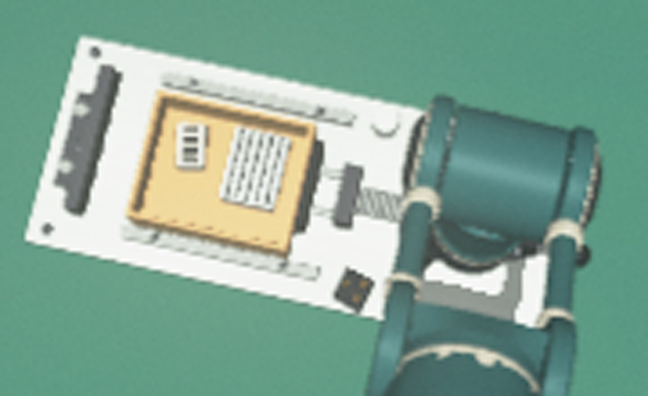

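```bash
cat >>h.py <<'E'
def wang(uv,f=3.6,o=(165,130)):
    b=ray('side',(uv[0]/f+o[0],uv[1]/f+o[1]),.11)[:2]-HUB
    print('r',np.hypot(*b).round(4),'ang',np.degrees(np.arctan2(b[1],b[0])).round(1))
yd=np.array([.2067,.9784]);xd=np.array([.9784,-.2067]);ORG=np.array([.5955,.0542])+.005*yd
def jig(n,uv,z): 
    d=ray(n,uv,z)[:2]-ORG; return np.array([d@xd,d@yd]).round(4)
def jt(u,v,z,f=3.6): return jig('top',(u/f+180,v/f+150),z)
E
python3 -c "
from h import *
wang((367,149));wang((522,145));wang((453,225))
print(jt(160,92,.062),jt(128,222,.062),'stop',jt(121,70,.052),jt(83,215,.052))"
```

```text
r 0.0846 ang 2.7
r 0.083 ang -119.5
r 0.0857 ang 119.7
[0.0558 0.1564] [-0.0776  0.1544] stop [0.0717 0.2017] [-0.079   0.2007]
```

>>> arm_command --slide '[[0.006,-0.001,0],[0.003,-0.003,0],[0.003,-0.0025,0],[0.0035,-0.0025,0],[0.0035,-0.002,0],[0.0035,-0.0015,0],[0.0035,-0.0015,0],[0.004,-0.001,0]]' --angular '[[0,0,0],[0,0,0],[0,0,0],[0,0,0],[0,0,0],[0,0,0],[0,0,0],[0,0,0]]' --hand '[0,0,0,0,0,0,0,0]'

```text
time: 7.7
tool_pos: [0.5416, -0.0718, 0.0805]
tcp_rot: [-3.141, 0.016, 0.024]
wrist_force: [-4.0, -2.2, 1.1]
width: 0.001
```

```bash
python3 -c "
from h import *
arc(80,8); pics(7)"
```

```text
t 7.7 p [ 0.5416 -0.0718  0.0805] r 0.0556 ang 107.1 F [-4.  -2.2  1.1] w 0.0
xaxis [ 1.    -0.01  -0.015] z [-0.015  0.001 -1.   ] q [-0.18  0.16  2.   -0.    1.    1.41]
arc from 107.1
[[0.0045, 0.0045, -0.0035], [0.0029, -0.0006, -0.0], [0.0029, -0.0005, -0.0], [0.0029, -0.0003, -0.0], [0.003, -0.0001, -0.0], [0.003, 0.0, -0.0], [0.0029, 0.0002, -0.0], [0.0029, 0.0004, -0.0]]
```

View pics/side7.png

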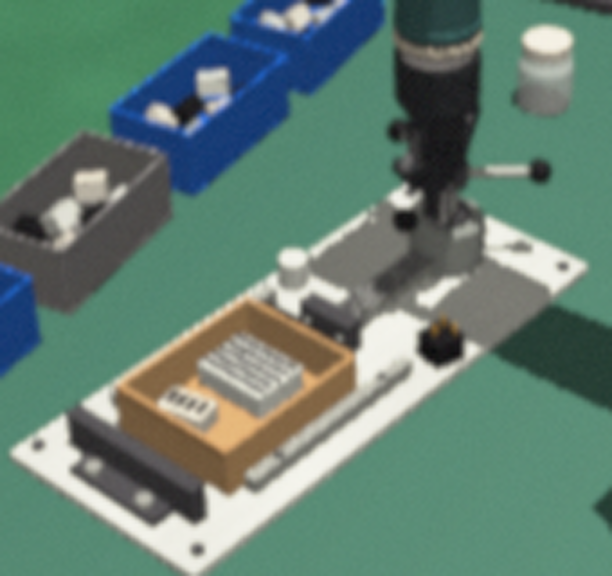

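View pics/top7.png

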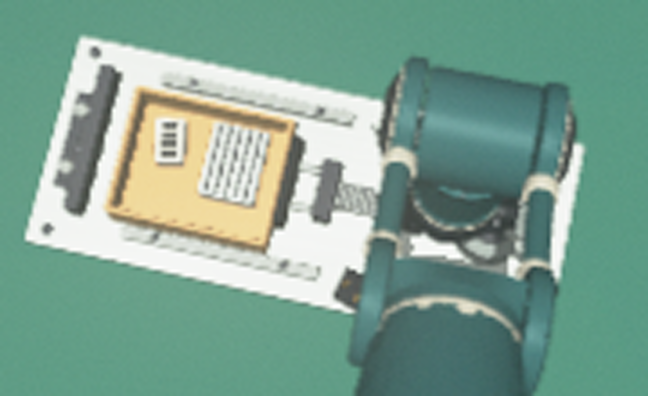

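```bash
python3 -c "
from h import *
wang((406,219));wang((540,171))
print(jt(136,88,.062),jt(107,213,.062))"
```

```text
r 0.0864 ang 90.9
r 0.0847 ang -151.4
[0.0545 0.1804] [-0.0735  0.1764]
```

>>> arm_command --slide '[[0.003,0.003,-0.003],[0.003,0.001,0],[0.003,0,0],[0.003,0,0],[0.003,0,0],[0.003,0,0],[0.003,0.0005,0],[0.002,0.0005,0]]' --angular '[[0,0,0],[0,0,0],[0,0,0],[0,0,0],[0,0,0],[0,0,0],[0,0,0],[0,0,0]]' --hand '[0,0,0,0,0,0,0,0]'

```text
time: 8.6
tool_pos: [0.5602, -0.0749, 0.0823]
tcp_rot: [-3.135, 0.017, 0.045]
wrist_force: [-5.2, 0.1, 2.3]
width: 0.001
```

```bash
python3 -c "
from h import *
arc(70,8); pics(8)"
```

```text
t 8.6 p [ 0.5602 -0.0749  0.0823] r 0.0501 ang 87.5 F [-5.2  0.1  2.3] w 0.0
xaxis [ 1.    -0.011 -0.029] z [-0.028  0.007 -1.   ] q [-0.18  0.2   1.95  0.    1.03  1.4 ]
arc from 87.5
[[0.0019, 0.0002, -0.0018], [0.0019, 0.0002, -0.0001], [0.0019, 0.0002, -0.0001], [0.0019, 0.0003, -0.0001], [0.0019, 0.0004, -0.0001], [0.0019, 0.0005, -0.0001], [0.0018, 0.0005, -0.0001], [0.0018, 0.0006, -0.0001]]
```

View pics/side8.png

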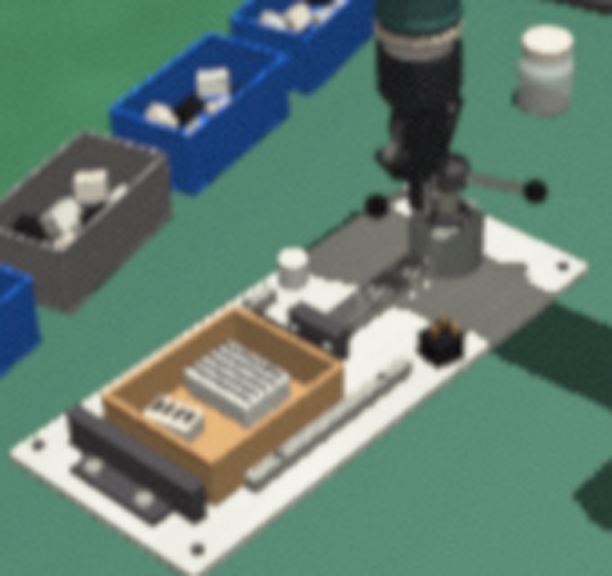

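View pics/top8.png

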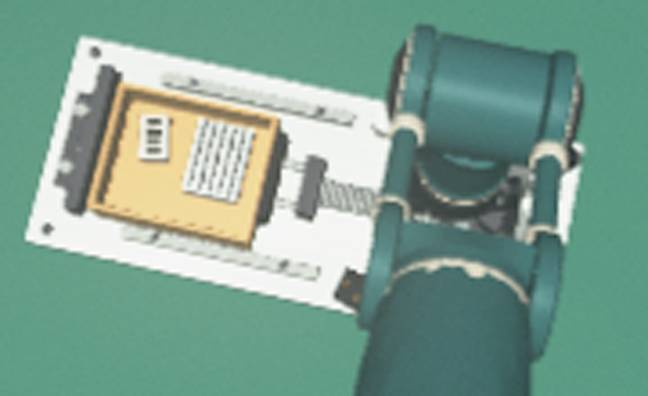

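```bash
python3 -c "
from h import *
wang((376,205));wang((536,191))
print(jt(121,84,.062),jt(89,210,.062))"
```

```text
r 0.0866 ang 67.8
r 0.0854 ang -173.8
[0.0551 0.1958] [-0.0745  0.194 ]
```

>>> arm_command --slide '[[0.002,0,-0.001],[0.002,0,0],[0.002,0,0],[0.002,0,0],[0.002,0.0005,0],[0.001,0,0],[0,0,0],[0,0,0]]' --angular '[[0,0.5,0],[0,0.5,0],[0,0.5,0],[0,0.4,0],[0,0,0],[0,0,0],[0,0,0],[0,0,0]]' --hand '[0,0,0,0,0,0,0,0]'

```text
time: 9.5
tool_pos: [0.5671, -0.0749, 0.0822]
tcp_rot: [-3.133, 0.019, 0.004]
wrist_force: [-3.4, -0.6, -0.2]
width: -0.0
```

```bash
python3 -c "
from h import *
arc(65,8); pics(9)"
```

```text
t 9.5 p [ 0.5671 -0.0749  0.0822] r 0.051 ang 79.7 F [-3.4 -0.6 -0.2] w -0.0
xaxis [ 1.    -0.012 -0.002] z [-0.002  0.009 -1.   ] q [-0.18  0.19  1.95  0.01  1.    1.4 ]
arc from 79.7
[[0.0014, 0.0012, -0.0018], [0.0016, 0.0003, -0.0], [0.0016, 0.0004, -0.0], [0.0015, 0.0004, -0.0], [0.0015, 0.0005, -0.0], [0.0015, 0.0005, -0.0], [0.0015, 0.0006, -0.0], [0.0015, 0.0006, -0.0]]
```

View pics/side9.png

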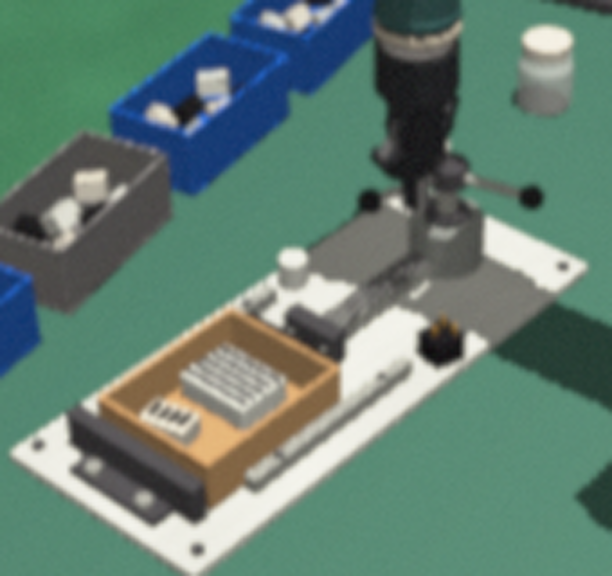

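View pics/top9.png

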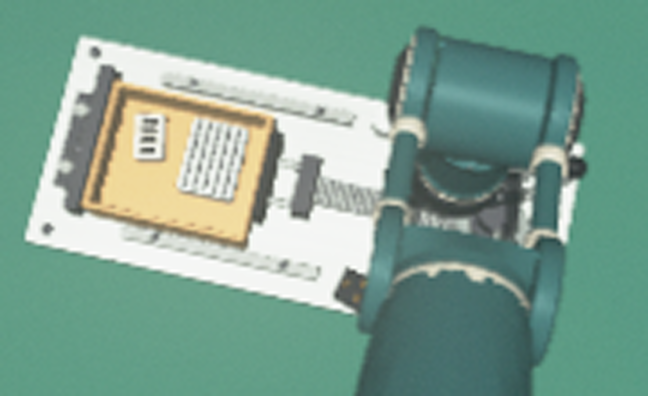

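>>> arm_command --slide '[[0.002,0.001,-0.001],[0.002,0,0],[0.002,0,0],[0.002,0.0005,0],[0.002,0.0005,0],[0,0,0],[0,0,0],[0,0,0]]' --angular '[[0,0,0],[0,0.3,0],[0,0.3,0],[0,0.3,0],[0,0,0],[0,0,0],[0,0,0],[0,0,0]]' --hand '[0,0,0,0,0,0,0,0]'

```text
time: 10.4
tool_pos: [0.5733, -0.0754, 0.0819]
tcp_rot: [-3.129, 0.02, -0.007]
wrist_force: [-3.4, -0.2, 0.1]
width: 0.004
```

```bash
python3 -c "
from h import *
arc(65,8); pics(10)"
```

```text
t 10.4 p [ 0.5733 -0.0754  0.0819] r 0.0519 ang 72.8 F [-3.4 -0.2  0.1] w 0.0
xaxis [ 1.    -0.013  0.005] z [ 0.005  0.012 -1.   ] q [-0.18  0.2   1.94  0.02  1.    1.39]
arc from 72.8
[[0.0003, 0.002, -0.0022], [0.0008, 0.0003, 0.0], [0.0008, 0.0003, 0.0], [0.0008, 0.0003, 0.0], [0.0008, 0.0003, 0.0], [0.0008, 0.0003, -0.0], [0.0008, 0.0003, -0.0], [0.0008, 0.0003, -0.0]]
```

View pics/side10.png

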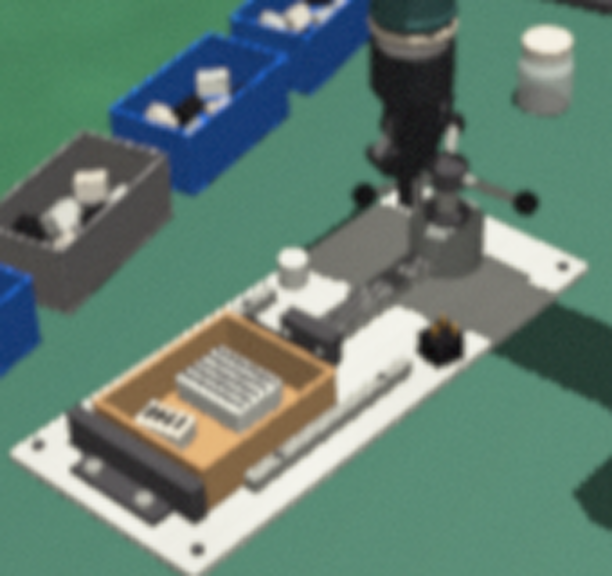

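View pics/top10.png

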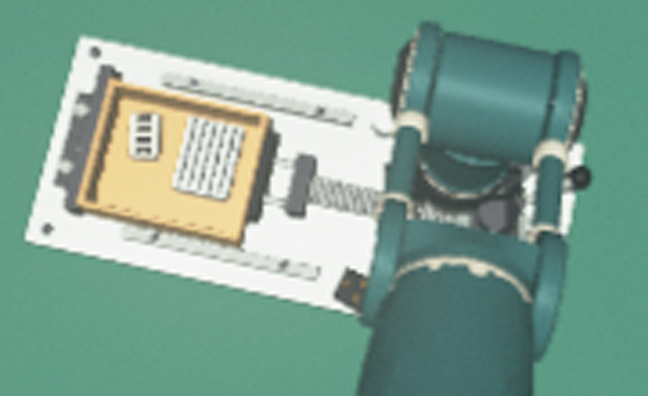

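```bash
python3 -c "
from h import *
wang((364,195));wang((525,202))
print(jt(111,82,.062),jt(78,207,.062), 'rear',jt(271,114,.062),jt(243,242,.062),'block',jt(317,157,.05),jt(302,215,.05))
print(jt(108,81,.062))"
```

```text
r 0.0873 ang 55.1
r 0.0843 ang 172.2
[0.0549 0.2059] [-0.0739  0.2051] rear [0.0583 0.0448] [-0.0721  0.0416] block [ 0.0288 -0.0082] [-0.0314 -0.007 ]
[0.0553 0.2091]
```

>>> arm_command --slide '[[0.002,0.001,-0.001],[0.002,0.001,0],[0.002,0.0005,0],[0.002,0.0005,0],[0,0,0],[0,0,0],[0,0,0],[0,0,0]]' --angular '[[0,0,0],[0,0,0],[0,0,0],[0,0,0],[0,0,0],[0,0,0],[0,0,0],[0,0,0]]' --hand '[0,0,0,0,0,0,0,0]'

```text
time: 11.3
tool_pos: [0.5751, -0.0757, 0.0816]
tcp_rot: [-3.124, 0.021, 0.015]
wrist_force: [-4.4, 1.3, 1.0]
width: -0.0
```

```bash
python3 -c "
from h import *
arc(65,8); pics(11)"
```

```text
t 11.3 p [ 0.5751 -0.0757  0.0816] r 0.0522 ang 70.8 F [-4.4  1.3  1. ] w -0.0
xaxis [ 1.    -0.013 -0.01 ] z [-0.009  0.018 -1.   ] q [-0.18  0.21  1.93  0.02  1.01  1.39]
arc from 70.8
[[-0.0001, 0.0022, -0.0024], [0.0006, 0.0002, -0.0], [0.0006, 0.0002, -0.0], [0.0006, 0.0002, -0.0], [0.0006, 0.0002, -0.0], [0.0006, 0.0002, -0.0], [0.0006, 0.0002, -0.0], [0.0006, 0.0003, -0.0]]
```

View pics/top11.png

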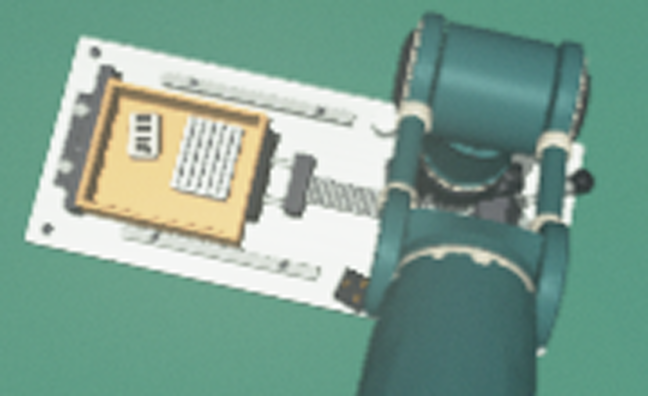

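View pics/side11.png

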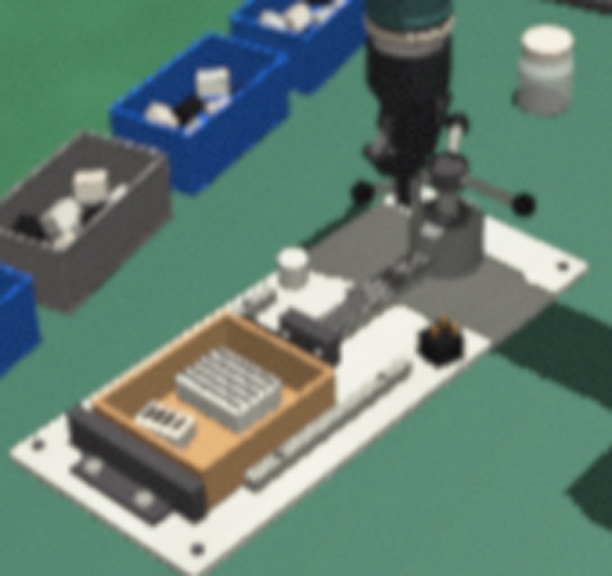

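>>> arm_command --slide '[[0.004,0.001,-0.001],[0.004,0.001,0],[0.004,0.001,0],[0.003,0.001,0],[0.002,0,0],[0.002,0,0],[0.002,0,0],[0.002,0,0]]' --angular '[[0,0.3,0],[0,0.3,0],[0,0,0],[0,0,0],[0,0,0],[0,0,0],[0,0,0],[0,0,0]]' --hand '[0,0,0,0,0,0,0,0]'

```text
time: 12.2
tool_pos: [0.5841, -0.0739, 0.0795]
tcp_rot: [-3.112, 0.024, 0.047]
wrist_force: [-7.3, 2.4, 3.9]
width: -0.002
```

```bash
python3 -c "
from h import *
arc(65,8); pics(12)"
```

```text
t 12.2 p [ 0.5841 -0.0739  0.0795] r 0.0574 ang 62.9 F [-7.3  2.4  3.9] w -0.0
xaxis [ 0.999 -0.015 -0.03 ] z [-0.03   0.03  -0.999] q [-0.18  0.24  1.89  0.03  1.04  1.39]
arc from 62.9
[[-0.0036, 0.0064, -0.0046], [-0.0002, -0.0001, 0.0], [-0.0002, -0.0001, 0.0], [-0.0002, -0.0001, 0.0], [-0.0002, -0.0001, 0.0], [-0.0002, -0.0001, 0.0], [-0.0002, -0.0001, 0.0], [-0.0002, -0.0001, 0.0]]
```

View pics/top12.png

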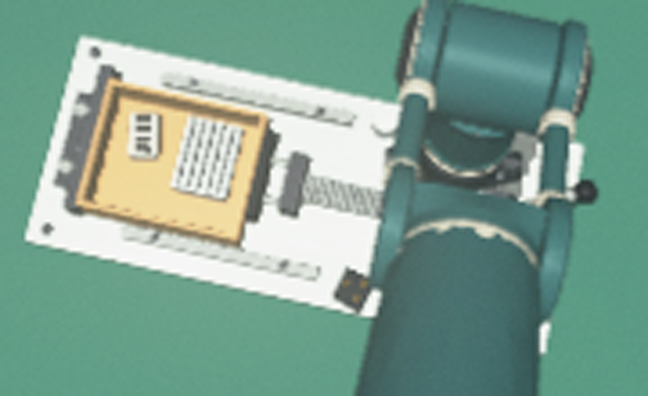

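View pics/side12.png

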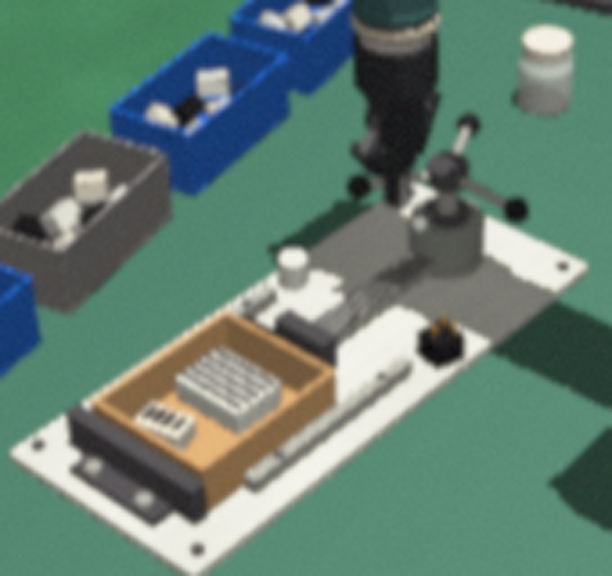

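```bash
python3 -c "
from h import *
wang((357,187));wang((515,210));wang((468,125))
arc(130,8)"
```

```text
r 0.0886 ang 45.7
r 0.0854 ang 161.5
r 0.0814 ang -76.0
t 12.3 p [ 0.5842 -0.0738  0.0794] r 0.0576 ang 62.9 F [-7.7  2.7  3.5] w 0.0
xaxis [ 0.999 -0.015 -0.03 ] z [-0.03   0.03  -0.999] q [-0.18  0.24  1.89  0.03  1.04  1.39]
arc from 62.9
[[-0.0103, 0.0039, -0.0044], [-0.0071, -0.0017, 0.0003], [-0.0073, -0.0007, 0.0002], [-0.0073, 0.0004, 0.0002], [-0.0072, 0.0015, 0.0002], [-0.0069, 0.0025, 0.0001], [-0.0064, 0.0035, 0.0001], [-0.0059, 0.0044, 0.0]]
```

>>> arm_command --slide '[[-0.009,0.003,-0.003],[-0.007,-0.001,-0.001],[-0.007,-0.001,0],[-0.007,0.0005,0],[-0.007,0.0015,0],[-0.007,0.0025,0],[-0.0065,0.0035,0],[-0.006,0.0045,0]]' --angular '[[-0.8,0.8,0],[-0.8,0.8,0],[0,0,0],[0,0,0],[0,0,0],[0,0,0],[0,0,0],[0,0,0]]' --hand '[0,0,0,0,0,0,0,0]'

```text
time: 13.1
tool_pos: [0.5295, -0.088, 0.0864]
tcp_rot: [3.138, -0.022, 0.022]
wrist_force: [-0.5, -0.9, 0.7]
width: 0.003
```

```bash
python3 -c "
from h import *
arc(190,8); pics(13)"
```

```text
t 13.1 p [ 0.5295 -0.088   0.0864] r 0.0467 ang 127.6 F [-0.5 -0.9  0.7] w 0.0
xaxis [ 1.    -0.014  0.014] z [ 0.014 -0.003 -1.   ] q [-0.21  0.11  2.04 -0.    0.98  1.37]
arc from 127.6
[[-0.0071, 0.002, 0.0023], [-0.0044, 0.0052, -0.0], [-0.0036, 0.0058, -0.0], [-0.0028, 0.0062, -0.0], [-0.0019, 0.0065, -0.0], [-0.001, 0.0067, 0.0], [-0.0001, 0.0068, 0.0], [0.0008, 0.0067, 0.0]]
```

View pics/side13.png

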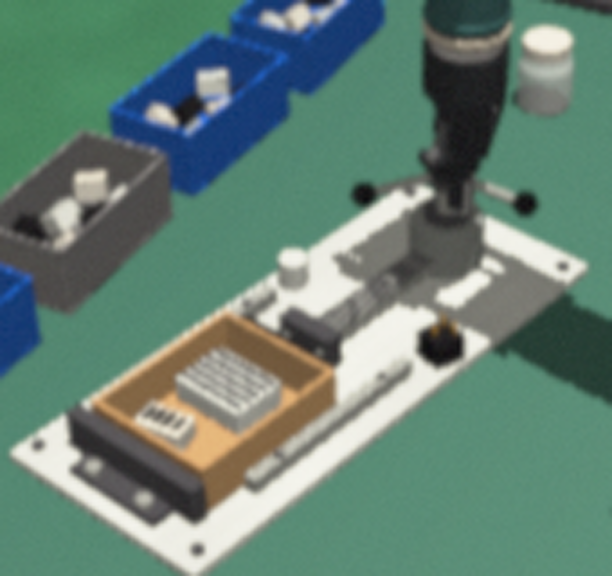

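>>> arm_command --slide '[[-0.007,0.002,0.001],[-0.0045,0.005,0],[-0.0035,0.006,0],[-0.003,0.006,0],[-0.002,0.0065,0],[-0.001,0.0065,0],[0,0.007,0],[0.001,0.007,0]]' --angular '[[0,0,0],[0,0,0],[0,0,0],[0,0,0],[0,0,0],[0,0,0],[0,0,0],[0,0,0]]' --hand '[0,0,0,0,0,0,0,0]'

```text
time: 14.0
tool_pos: [0.5085, -0.1349, 0.0855]
tcp_rot: [-3.14, 0.025, -0.026]
wrist_force: [0.5, 4.0, 0.7]
width: -0.002
```

```bash
python3 -c "
from h import *
arc(240,8); pics(14)"
```

```text
t 14.0 p [ 0.5085 -0.1349  0.0855] r 0.0505 ang 191.3 F [0.5 4.  0.7] w -0.0
xaxis [ 1.    -0.016  0.017] z [ 0.017  0.001 -1.   ] q [-0.31  0.09  2.06  0.01  0.97  1.27]
arc from 191.3
[[0.0019, 0.005, 0.0015], [0.0019, 0.0049, 0.0], [0.0024, 0.0047, 0.0], [0.0029, 0.0044, 0.0], [0.0034, 0.0041, 0.0], [0.0038, 0.0037, 0.0001], [0.0042, 0.0033, 0.0001], [0.0045, 0.0028, 0.0001]]
```

View pics/side14.png

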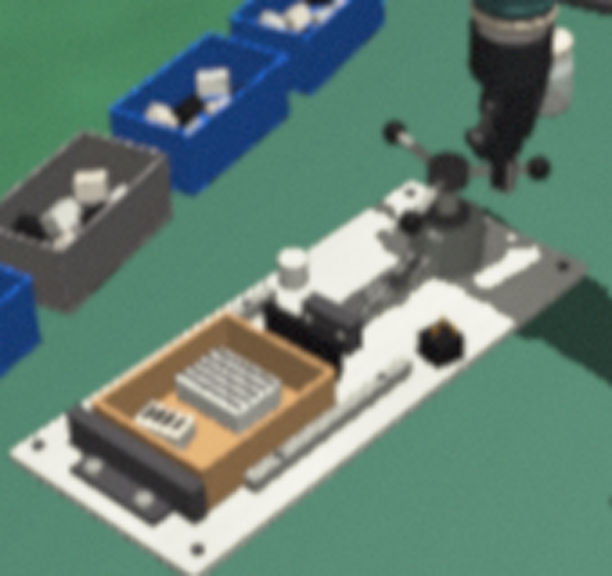

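>>> arm_command --slide '[[0.0015,0.0055,0],[0.002,0.005,0],[0.0025,0.005,0],[0.003,0.0045,0],[0.0035,0.004,0],[0.004,0.004,0],[0.0045,0.0035,0],[0.0045,0.003,0]]' --angular '[[0,0,0],[0,0,0],[0,0,0],[0,0,0],[0,0,0],[0,0,0],[0,0,0],[0,0,0]]' --hand '[0,0,0,0,0,0,0,0]'

```text
time: 14.9
tool_pos: [0.5312, -0.1728, 0.0832]
tcp_rot: [-3.139, 0.025, -0.012]
wrist_force: [-1.8, 2.6, -0.3]
width: 0.002
```

```bash
python3 -c "
from h import *
arc(285,8); pics(15)"
```

```text
t 14.9 p [ 0.5312 -0.1728  0.0832] r 0.0548 ang 240.7 F [-1.8  2.6 -0.3] w 0.0
xaxis [ 1.    -0.016  0.007] z [ 0.008  0.002 -1.   ] q [-0.36  0.16  1.99  0.01  0.99  1.22]
arc from 240.7
[[0.0066, -0.0022, -0.0007], [0.0045, 0.0017, 0.0], [0.0047, 0.0012, 0.0], [0.0048, 0.0008, 0.0], [0.0048, 0.0003, 0.0], [0.0048, -0.0002, 0.0], [0.0048, -0.0006, 0.0], [0.0047, -0.0011, 0.0]]
```

View pics/side15.png

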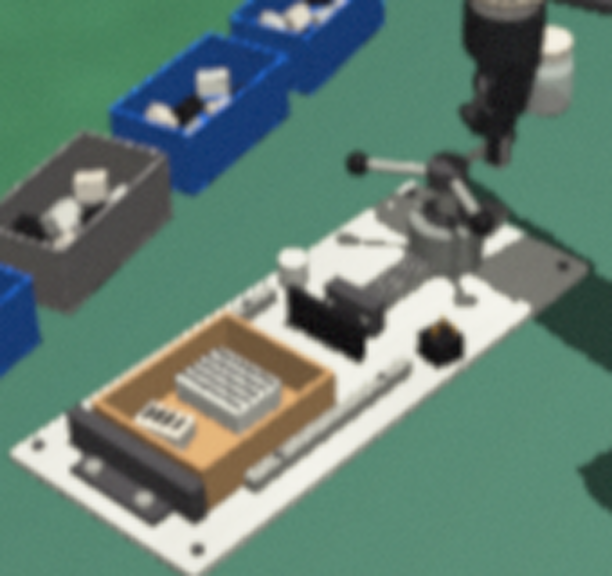

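>>> arm_command --slide '[[0.006,-0.001,0],[0.0045,0.0015,0],[0.0045,0.001,0],[0.005,0.001,0],[0.005,0.0005,0],[0.005,0,0],[0.005,-0.0005,0],[0.0045,-0.001,0]]' --angular '[[0,0,0],[0,0,0],[0,0,0],[0,0,0],[0,0,0],[0,0,0],[0,0,0],[0,0,0]]' --hand '[0,0,0,0,0,0,0,0]'

```text
time: 15.8
tool_pos: [0.5724, -0.1763, 0.0834]
tcp_rot: [-3.141, 0.024, -0.007]
wrist_force: [-4.8, 0.0, 0.9]
width: 0.004
```

```bash
python3 -c "
from h import *
arc(292,4); pics(16)"
```

```text
t 15.8 p [ 0.5724 -0.1763  0.0834] r 0.0532 ang 285.7 F [-4.8  0.   0.9] w 0.0
xaxis [ 1.    -0.015  0.004] z [ 0.004  0.    -1.   ] q [-0.34  0.23  1.9   0.    1.    1.24]
arc from 285.7
[[0.0004, -0.0035, -0.0006], [0.0013, -0.0004, 0.0], [0.0013, -0.0005, 0.0], [0.0013, -0.0005, 0.0]]
```

View pics/side16.png

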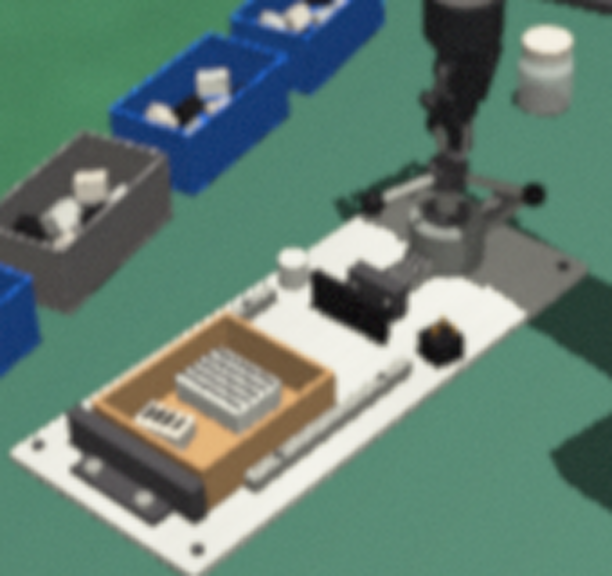

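>>> arm_command --slide '[[0.002,-0.001,0],[0.002,-0.001,0],[0.002,-0.001,0],[0.002,0,0],[0,0,0],[-0.005,0,0],[-0.006,0,0],[-0.006,0,0]]' --angular '[[0,0,0],[0,0,0],[0,0,0],[0,0,0],[0,0,0],[0,0,0],[0,0,0],[0,0,0]]' --hand '[0,0,0,0,0,0,0,0]'

```text
time: 16.7
tool_pos: [0.5594, -0.1771, 0.0849]
tcp_rot: [3.135, -0.02, -0.004]
wrist_force: [0.1, 0.3, 0.5]
width: 0.005
```

```bash
python3 -c "
from h import *
st(); pics(17)"
```

```text
t 16.7 p [ 0.5594 -0.1771  0.0849] r 0.0522 ang 271.5 F [0.1 0.3 0.5] w 0.01
xaxis [ 1.    -0.013 -0.003] z [-0.003 -0.007 -1.   ] q [-0.34  0.21  1.92 -0.01  1.01  1.24]
```

View pics/side17.png

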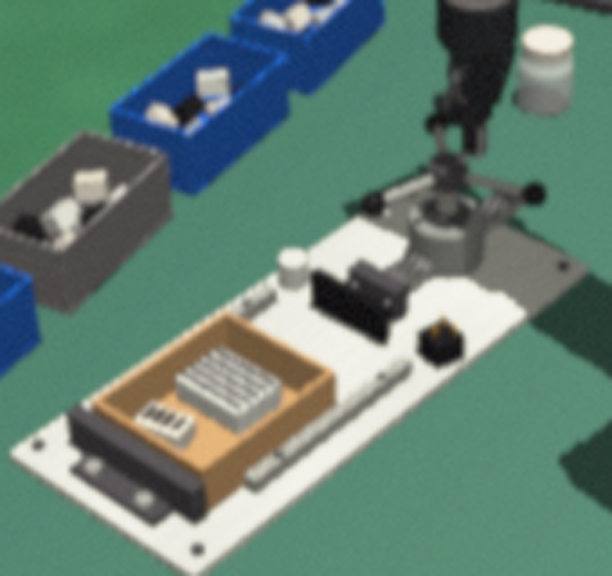

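Wheel is back at its start position (balls at (373,203) and (534,193), same as the first view); carton flat at the stop. Now lift clear, keeping to the middle of the sector.

>>> arm_command --slide '[[-0.006,0,0],[-0.005,0,0],[0,0,-0.03],[0,0,-0.04],[0,0,-0.04],[0,0.03,-0.03],[0,0.03,0],[0,0,0]]' --angular '[[0,0,0],[0,0,0],[0,0,0],[0,0,0],[0,0,0],[0,0,0],[0,0,0],[0,0,0]]' --hand '[0,0,0,0,0,0,0,0]'

```text
time: 17.6
tool_pos: [0.5438, -0.2361, 0.2292]
tcp_rot: [3.135, -0.016, -0.009]
wrist_force: [-0.6, 0.1, 0.0]
width: -0.001
```

>>> arm_command --slide '[[0,0.04,0],[0,0.04,0],[0,0.04,0],[0,0.04,0],[0,0,0],[0,0,0],[0,0,0],[0,0,0]]' --angular '[[0,0,0],[0,0,0],[0,0,0],[0,0,0],[0,0,0],[0,0,0],[0,0,0],[0,0,0]]' --hand '[0,0,0,0,0,0,0,0]'

```text
time: 18.4
tool_pos: [0.5409, -0.3953, 0.2272]
tcp_rot: [-3.141, 0.013, 0.011]
wrist_force: [-0.4, 0.9, -0.9]
width: -0.0
```

```bash
python3 -c "
from h import *
st(); pics(18)"
```

```text
t 18.4 p [ 0.5409 -0.3953  0.2272] r 0.2708 ang 266.4 F [-0.4  0.9 -0.9] w -0.0
xaxis [ 1.    -0.009 -0.007] z [-0.007  0.    -1.   ] q [-0.67  0.25  1.6  -0.    1.3   0.91]
```

View pics/top18.png

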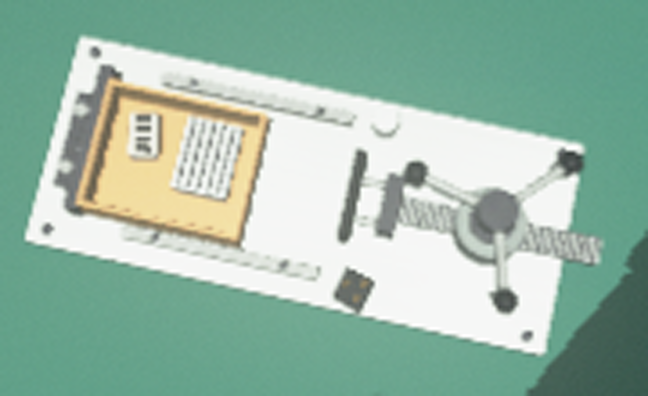

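View pics/side18.png

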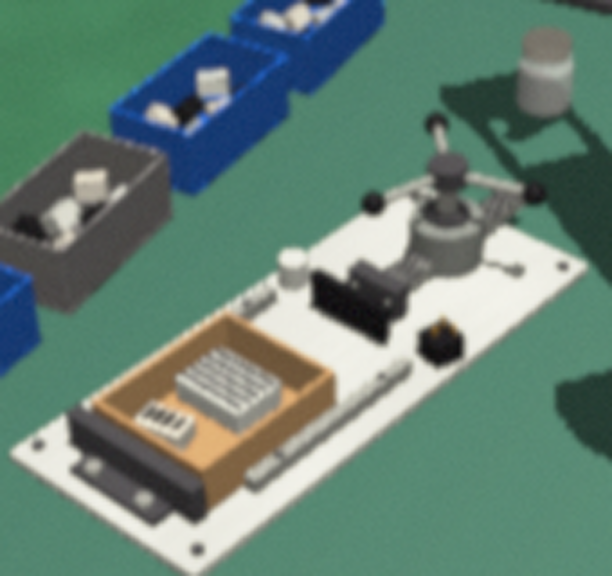

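```bash
python3 -c "
from h import *
print(jt(355,152,.058),jt(340,240,.058)); print(bot.finish_job())"
```

```text
[ 0.0401 -0.044 ] [-0.0488 -0.0491]
the job is handed in; nothing more can be done
None
```

I turned the handwheel clockwise by about 2.4 rad with the closed fingertip on one spoke. That slid the carton to the end stop and began to compress the sprung pad. Still in the same gap between spokes, I then pushed the next spoke counter-clockwise until the wheel was back where it started. Finally I lifted the arm clear and handed the job in at about 18.4 s.

**Carton:** The last pictures show it flat and square against the stop, with no visible gap, and the module and plug still inside. While I pressed the pad further the carton did not move, and the force at the wrist was at most about 9 N.

**Wheel and pusher:** The spoke balls are on the same pixels as in the first picture. The pad face measures about -46 mm along the jig, against -45 mm when fully wound back. I did not check separately that the wheel was touching its hard stop.

**Bystanders:** The relay, spacer and jar have not visibly moved. The last pictures were cropped, so I did not look at the tape, kitbox and screwdriver again, but the arm never went near them.

**Checks that disagreed:**
- **Fingertip height:** in the side view the fingertips sat about 19 mm higher than the stated tool dimensions. I lowered the tool further so that the spoke was engaged either way.
- **Carton front:** when the carton was home, its front measured about 205 mm along the jig, against about 200 mm for the stop face. I put this down to pixel-reading error and relied on the carton no longer moving, not on that figure.

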